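# Reset the tripped forge blower

### The job

The forge blower has tripped. On its starter box, push the yellow dust shutter fully open by its tab, press the sunken green reset key all the way down with a fingertip and let it spring back up, then push the shutter fully closed again. Only push the tab, never pinch it; leave the red stop key alone and do not move, lift or knock over the hammer, bottle or tin.

Things in the scene. Friction and masses are not known exactly. Their poses are not given: they have to be found in the camera images.
- box: Grey steel starter box fixed on the bench, 220 (x) by 190 (y) by 60 mm high; origin at the centre of its underside. It carries two black pods on its top, one in the near row (x -47 mm) and one in the far row (x +47 mm); which is which varies.
- reset_pod: Black block with the reset well, 80 (x) by 150 (y) by 42 mm high, fixed on the box, so its top is 102 mm above the bench; origin at the centre of its underside. Its axes point as the box's. The round well, 51 mm across, lies toward its -y end; two steel guide rails 5 mm high run along y on its top, at x +-36 mm. The shutter slides along its y axis.
- reset_well (a point): Centre of the mouth of the reset well, level with the pod's top; the green key stands on the well's axis. The well opens straight up and is 38 mm deep to its floor.
- shutter (a joint): Slide of the yellow dust shutter (m): 0 fully closed (centred over the reset well), grows as it moves along the pod's +y axis to its stop at 0.068 (fully open, well quite clear). It starts closed or up to 20 mm open, stays where it is left, and takes about 2 N to slide. The plate is 66 by 64 mm, 4 mm thick, and lies on the pod's top.
- tab_top (a point): Centre of the top edge of the shutter's upright yellow tab, 24 mm above the plate's upper face and 29 mm above the pod's top. The tab stands at the plate's centre, 34 mm wide (x), 10 mm thick (y): push its -y face toward +y to open, its +y face toward -y to close.
- reset_key (a joint): Travel of the green reset key (m): 0 up, 0.006 fully down. Sprung: begins to move at about 1.5 N, fully down at about 5 N, returns by itself.
- reset_key_top (a point): Centre of the top of the green round reset key, 28 mm across; up, it lies 20 mm below the mouth of its well.
- stop_pod: Black block of the same size as the reset pod, with an open well of the same size without shutter holding the red stop key, and an amber lamp 15 mm high toward its +y end; origin at the centre of its underside.
- stop_key (a joint): Travel of the red stop key (m): 0 up, 0.006 fully down; sprung like the green one. To be left alone.
- hammer: Loose hammer lying on the bench beside the box on its -y side, handle about 280 mm long along the box's x; origin at the centre of its underside.
- bottle: Loose closed green bottle with a pale label and red cap, standing on the box's +y side, 60 mm across, 130 mm high; origin at the centre of its underside.
- tin: Loose closed red tin with a pale label and white lid, standing on the box's +y side, 72 mm across, 70 mm high; origin at the centre of its underside.

How it is judged:
By the outcome, as a careful person would: the job done as asked, in the order asked, and still so for the second after the job is handed in, with the robot touching nothing.
It also fails if it takes over 48 s, if anything falls off the work surface, if the arm or the gripper's body presses on something with over 40 N, if the wrist force passes 120 N, or if a joint passes its speed limit or range.

### The arm

A 6-joint arm with a two-finger parallel gripper is mounted at the origin on the work surface. World frame = base frame: x ahead of the robot, y to its left, z up, the work surface at z = 0. Lengths are in mm, angles in rad, forces in N, time in s.
With the tool pointing down it reaches from about 325 to 1000 mm from the base axis. Payload 5.1 kg.
Tool frame: the origin (TCP) lies midway between the tips of the shut fingers; the grasp point (between the pads) lies 19 mm behind it (manip.pinch_z is the distance from the TCP to the grasp point, in mm); z points along the fingers, y is the line along which they close (so a half turn about z gives the same grasp; the last joint's range is limited). The gripper opens to 85 mm and grips with 20 to 120 N. Pads are 22 mm wide; open, the fingers measure 114 mm over their backs; the gripper's body (76 mm by 85 mm) begins 54 mm behind the grasp point. The pads swing forward as they close: fully open they stand 13 mm farther back than shut.
Start: joints at [-1.395, 0.124, 1.65, -0, 1.367, -0.083], TCP at [166.316, -628.35, 231.322] pointing down, gripper open.
Joint ranges: [-2.61, 2.61], [-1.02, 2.33], [0.03, 2.71], [-1.35, 4.49], [0.32, 2.68], [-2.91, 2.91]. Speed limits (rad/s): [2.57, 2.57, 3.14, 3.14, 3.14, 3.14].

### API

Orientations are given as a 3x3 rotation matrix whose columns are the frame's x, y, z axes.
In Python, from station import manip gives the robot as it stands.
- The arm moves only by the shell command python3 -m creep 'ROWS' [OPENING] [FORCE]. ROWS is JSON, a list that holds one entry, the list of rows, each a list of 4 numbers: the shift along the tool's x, y, z in mm, then the turn about the tool's z in degrees. In form: [[[dx, dy, dz, yaw], ...]]. A call has 1 to 8 rows; each row is the pose to reach, as a shift and turn from the pose commanded when the call began, along the tool's axes at that moment; what a row does not reach only later rows make up. A row lasts 1/10 s, in which the tool goes at most 50 mm and 8.59 degrees, less where a joint would pass 70% of its speed; a pose out of reach is approached as far as the arm can. A call with a gripper value outside its range is refused whole. OPENING is the finger opening in mm, from 0 to 85.4, set as the call begins (- or left out, the last holds). The fingers move at their own pace and stop on an object; FORCE is the grip in N (left out, the last holds). Time passes only in rows, so rows that repeat a pose let the fingers close. It gives the time, the measured TCP pose, the force, the opening and the grip force at its end, in the units of the state.
- manip.read_state(): the state, without advancing time (a new reading comes with each control period).
- manip.grab_frame(name): name is "side" or "top" or "wrist"; returns the picture (384x512x3 uint8, blue, green, red); there is no depth.
- manip.camera_model(name): a dict with "camera_matrix" (3x3 intrinsics, pixels), "k1" (the pictures are not rectified: a ray, as slopes to the right and down, at radius r is drawn at 1 + k1 r^2 times it, then the intrinsics apply), "view" (4x4, takes a point from world to camera coordinates). Camera axes: x right, y up, looking along -z (the intrinsics and any distortion apply to the point x, -y, -z); pixel columns grow to the right and rows downward; lengths in mm; the calibration is good to about 2 mm. A picture is of the moment at which its call begins: read the wrist's pose just before it. camera_model takes no time and is no camera call; for the wrist camera it gives the pose at the moment of the call.
- manip.sign_off(): hands the job in; it is judged then, once.
The state is a dict: "t": time; "joint_pos": joint angles; "qvel": joint speeds; "joint_torque": joint torques, N m; "tcp_pos": TCP position; "orientation": TCP orientation; "ft_force": force on the tool from outside, world axes, zero at the start; "ft_torque": the same for the moment, N m; "width": finger opening in mm; "grip_force": force on a finger pad.
Only numpy, scipy, OpenCV 4.12 (cv2) and the standard library are available. Lean on these libraries where they do the work, as an engineer would, in place of code of your own. Each camera call takes 0.05 s, during which the arm holds its last target. There are 200 camera calls.

## Working session

There is one attempt and no reset: what is moved stays moved. The work goes in short steps, Python scripts to look and compute and a shell command to move; the robot and the scene stay as the last step left them, time stands still between calls to the robot, and variables do not carry over. Pictures are saved under pics/ and viewed, at most 10 in all, crops included, and the job is handed in when it is done.

```bash
mkdir -p pics; ls
python3 - <<'E'
from station import manip
import cv2
for n in ("side","top"):
    cv2.imwrite(f"pics/{n}0.png",manip.grab_frame(n)); 
s=manip.read_state(); print(s["t"],s["tcp_pos"],s["orientation"],s["width"],s["ft_force"],manip.pinch_z)
E
```

```text
pics
0.1 [ 166.23651435 -627.8187975   230.15876655] [[ 9.66698125e-01  2.55919185e-01 -3.25774529e-04]
 [ 2.55919339e-01 -9.66696321e-01  1.87504088e-03]
 [ 1.64933894e-04 -1.89597050e-03 -9.99998189e-01]] 85.35519165975191 [-0.0502597  -1.00516278  0.0672934 ] 18.700000000000003
```

View pics/top0.png

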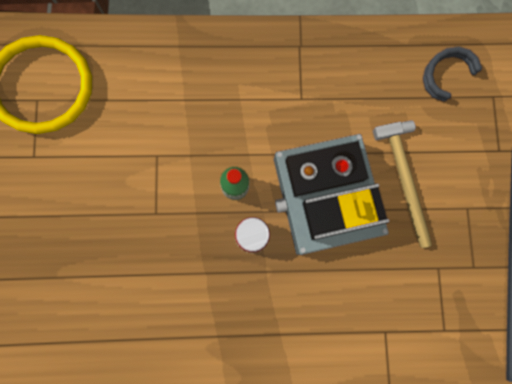

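View pics/side0.png

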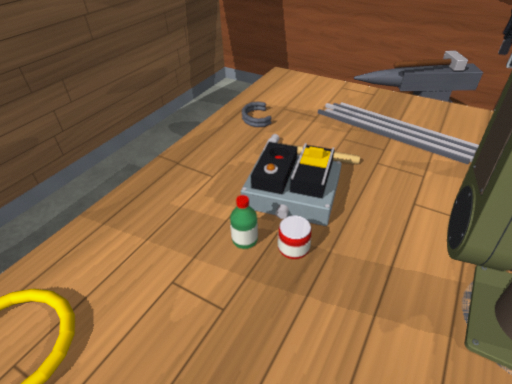

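The top picture shows the box around (330,195). The reset pod with its yellow shutter (362,208) is in the near row and the stop pod in the far row. The hammer is to the right (-y), with the bottle (235,182) and tin (252,235) on the left. I'll enlarge it to measure.

Run:
```python
import cv2
i=cv2.imread("pics/top0.png")[125:260,265:445]
cv2.imwrite("pics/crop0.png",cv2.resize(i,None,fx=4.4,fy=4.4,interpolation=cv2.INTER_CUBIC))
from station import manip
c=manip.camera_model("top");print(c)
```

```text
{'camera_matrix': array([[425.53100153,   0.        , 259.44154197],
       [  0.        , 425.53100153, 188.92368902],
       [  0.        ,   0.        ,   1.        ]]), 'k1': 0.04740750221175185, 'view': array([[-2.26103644e-02, -9.98995763e-01,  3.86812208e-02,
         3.65716376e+01],
       [ 9.87219029e-01, -1.62050064e-02,  1.58543324e-01,
        -5.55755487e+02],
       [-1.57757280e-01,  4.17715596e-02,  9.86594029e-01,
        -8.55039292e+02],
       [ 0.00000000e+00,  0.00000000e+00,  0.00000000e+00,
         1.00000000e+00]])}
```

View pics/crop0.png

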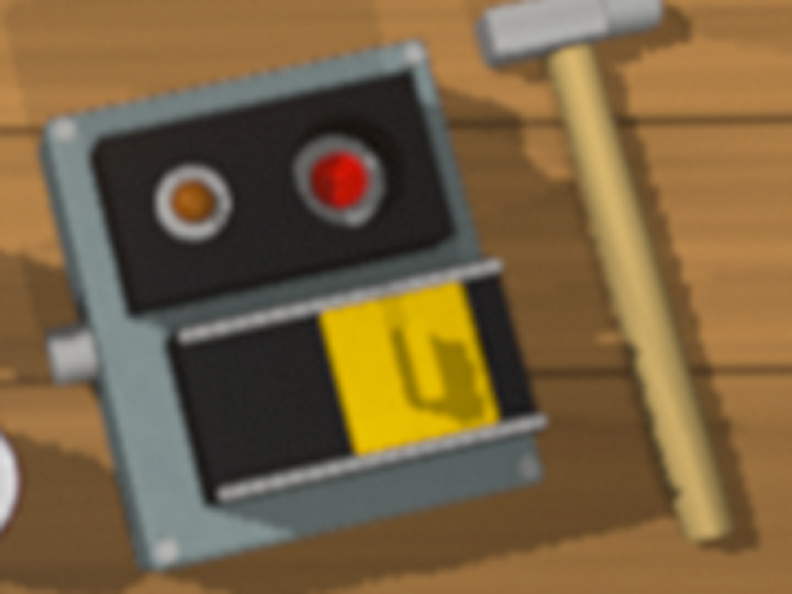

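The crop shows: far rail ends (180,338)-(500,265), near rail ends (218,494)-(547,422), plate corners (320,315), (465,283), (500,417), (355,455). Box top corners are (47,125), (422,45), (540,480), (145,568).

```bash
cat > h.py <<'E'
import numpy as np,cv2
def ray(c,px):
    K=c["camera_matrix"];d=np.array([c["k1"],0,0,0,0.])
    n=cv2.undistortPoints(np.array(px,float).reshape(-1,1,2),K,d).reshape(-1,2)
    V=c["view"];R=V[:3,:3];o=-R.T@V[:3,3]
    return o,np.c_[n[:,0],-n[:,1],-np.ones(len(n))]@R
def onz(c,px,z):
    o,d=ray(c,px); return o+d*((z-o[2])/d[:,2])[:,None]
def proj(c,P):
    V=c["view"];p=np.atleast_2d(P)@V[:3,:3].T+V[:3,3]
    p=p*[1,-1,-1]
    return cv2.projectPoints(p,np.zeros(3),np.zeros(3),c["camera_matrix"],np.array([c["k1"],0,0,0,0.]))[0].reshape(-1,2)
E
python3 - <<'E'
from h import *
from station import manip
c=manip.camera_model("top")
cr=lambda a:(np.array(a)+.5)/4.4-.5+[265,125]
def show(n,a,z):
    p=onz(c,cr(a),z)[:,:2];print(n,p.round(1).tolist(),"mean",p.mean(0).round(1))
    e=np.roll(p,-1,0)-p;print(np.linalg.norm(e,axis=1).round(1),np.degrees(np.arctan2(e[:,1],e[:,0])).round(1));return p
show("box",[(47,125),(422,45),(540,480),(145,568)],60)
show("rails",[(180,338),(500,265),(547,422),(218,494)],107)
show("plate",[(320,315),(465,283),(500,417),(355,455)],107)
show("stop",[(95,147),(410,72),(455,235),(135,312)],102)
show("keys",[(340,182)],82)
E
```

```text
box [[629.7, -8.7], [666.8, -191.6], [456.4, -234.2], [419.5, -47.9]] mean [ 543.1 -120.6]
[186.6 214.7 189.9 213.8] [ -78.5 -168.6  101.2   10.6]
rails [[519.9, -61.4], [550.6, -207.0], [479.6, -223.1], [450.6, -75.3]] mean [ 500.2 -141.7]
[148.8  72.7 150.6  70.7] [ -78.1 -167.2  101.1   11.4]
plate [[529.2, -124.6], [542.6, -190.7], [482.2, -202.3], [466.6, -136.8]] mean [ 505.2 -163.6]
[67.4 61.5 67.4 63.8] [ -78.5 -169.1  103.4   11. ]
stop [[608.7, -26.8], [641.9, -173.0], [565.5, -189.1], [532.7, -42.3]] mean [ 587.2 -107.8]
[149.9  78.1 150.4  77.6] [ -77.2 -168.1  102.6   11.5]
keys [[595.1, -142.9]] mean [ 595.1 -142.9]
[0.] [0.]
```

```bash
python3 -m creep '[[[37,-27,0,0.4],[74,-54,0,0.8],[111,-81,0,1.2],[148,-109,0,1.6],[185,-136,0,2],[222,-164,0,2.4],[259,-191,0,2.8],[296,-218,0,3.4]]]' 0 20; python3 -m creep '[[[37,-27,0,0],[74,-54,0,0],[111,-81,0,0],[148,-109,0,0],[148,-109,0,0],[148,-109,0,0]]]'
python3 - <<'E'
from station import manip
import numpy as np,cv2
from h import *
c=manip.camera_model("wrist");s=manip.read_state();im=manip.grab_frame("wrist")
cv2.imwrite("pics/w1.png",im);np.savez("w1.npz",**c)
print(s["t"],s["tcp_pos"],s["orientation"].__repr__(),s["width"],s["ft_force"])
E
```

```text
t: 0.9
tcp_pos: [397.3, -340.0, 230.9]
orientation: [[0.98, 0.198, -0.0], [0.198, -0.98, 0.0], [-0.0, -0.0, -1.0]]
ft_force: [0.5, -0.3, -0.2]
width: -0.1
grip_force: 0.0
t: 1.5
tcp_pos: [520.3, -204.7, 230.7]
orientation: [[0.98, 0.2, -0.001], [0.2, -0.98, 0.0], [-0.001, -0.001, -1.0]]
ft_force: [-0.5, -0.0, 0.1]
width: 0.2
grip_force: 0.0
1.5 [ 520.30628347 -204.67246282  230.6656313 ] array([[ 9.79696973e-01,  2.00479534e-01, -1.34067748e-03],
       [ 2.00480035e-01, -9.79697756e-01,  2.48654789e-04],
       [-1.26360852e-03, -5.12385412e-04, -9.99999070e-01]]) 0.22213933376309908 [-0.45132879 -0.03428678  0.12644695]
```

View pics/w1.png

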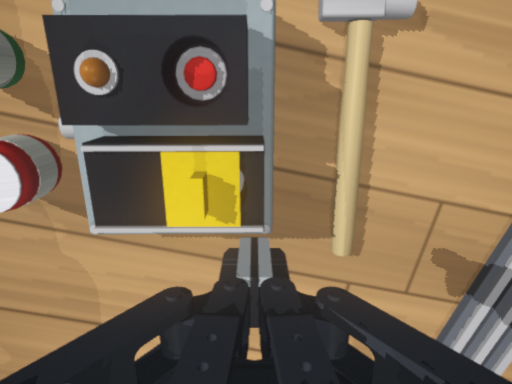

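The wrist view shows the reset pod (85–270, 140–232) with the shutter slightly open, since a grey well rim shows at (243,181). The closed fingertips are at (254,240). I'll take a closer crop of the pod.

Run:
```python
import cv2
i=cv2.imread("pics/w1.png")[130:260,75:295]
cv2.imwrite("pics/crop1.png",cv2.resize(i,None,fx=3.6,fy=3.6,interpolation=cv2.INTER_CUBIC))
```

```text
(no output)
```

View pics/crop1.png

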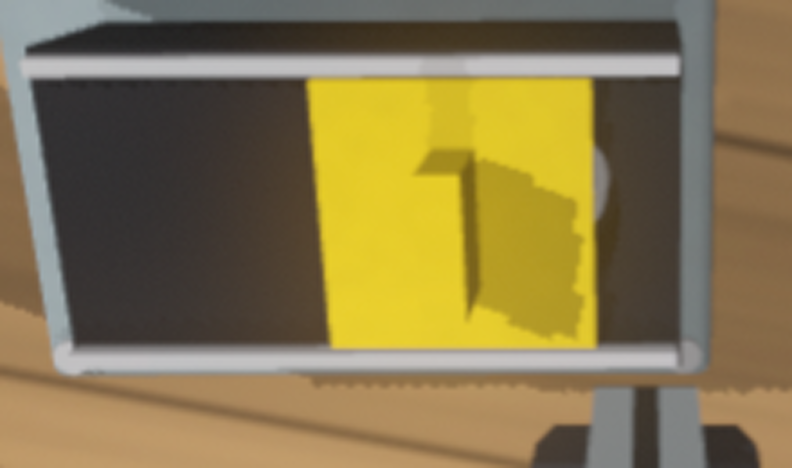

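Tab top edge corners in the crop: (414,173), (462,173), (468,318). Plate corners: (307,78), (593,78), (597,347), (330,347). Rail ends: (22,66), (680,66), (678,358), (62,358). The fingertip seam is near (646,388).

Run:
```python
from h import *
c=dict(np.load("w1.npz"));c["k1"]=float(c["k1"])
s=np.array([520.3,-204.67,230.67]);R=np.array([[.9797,.2005],[.2005,-.9797]])
cr=lambda a:(np.array(a)+.5)/3.6-.5+[75,130]
T=lambda a,z:((onz(c,cr(a),z)[:,:2]-s[:2])@R).round(1)   # in tool axes, from TCP
for n,a,z in[("rails",[(22,66),(680,66),(678,358),(62,358)],107),("plate",[(307,78),(593,78),(597,347),(330,347)],107),("tab",[(414,173),(462,173),(468,318)],131),("wellrim",[(608,183)],102),("fingers",[(594,388),(700,388)],230.7)]:
    t=T(a,z);print(n,t.tolist(),t.mean(0))
print("tcp px",(proj(c,s)-[75,130])*3.6)
```

```text
rails [[29.9, -140.0], [30.1, 8.1], [-41.5, 8.2], [-41.5, -141.5]] [ -5.75 -66.3 ]
plate [[27.3, -76.2], [27.3, -11.6], [-38.6, -11.5], [-38.6, -76.3]] [ -5.65 -43.9 ]
tab [[11.5, -48.5], [11.6, -38.4], [-21.3, -38.6]] [  0.6        -41.83333333]
wellrim [[1.3, -8.6]] [ 1.3 -8.6]
fingers [[9.2, -6.4], [9.2, 7.6]] [9.2 0.6]
tcp px [[641.11217374 449.46101864]]
```

```bash
python3 -m creep '[[[-6,-17,20,0],[-6,-17,60,0],[-6,-17,95,0],[-6,-17,110,0],[-6,-17,116,0],[-6,-17,116,0]]]'; python3 -m creep '[[[0,-8,0,0],[0,-14,0,0],[0,-22,0,0],[0,-30,0,0],[0,-38,0,0],[0,-46,0,0],[0,-52,0,0],[0,-58,0,0]]]'
```

```text
t: 2.15
tcp_pos: [510.7, -191.0, 115.5]
orientation: [[0.98, 0.197, -0.0], [0.197, -0.98, 0.0], [-0.0, -0.0, -1.0]]
ft_force: [-0.7, 0.0, 0.4]
width: 0.1
grip_force: 0.0
t: 2.95
tcp_pos: [499.3, -132.8, 115.3]
orientation: [[0.98, 0.198, 0.0], [0.198, -0.98, -0.0], [0.0, 0.0, -1.0]]
ft_force: [1.7, -2.6, 2.2]
width: 0.1
grip_force: 1.1
```

```bash
python3 -m creep '[[[0,-3,0,0],[0,-6,0,0],[0,-8,0,0],[0,-8,0,0]]]'|grep -E "tcp|force";  python3 -m creep '[[[0,-1,0,0],[0,-2,0,0],[0,-2,0,0]]]'|grep -E "tcp|force"; python3 -m creep '[[[0,-1,0,0],[0,-2,0,0],[0,-2,0,0]]]'|grep -E "tcp|force"
```

```text
tcp_pos: [498.0, -126.4, 115.3]
ft_force: [1.5, -5.4, -0.8]
grip_force: 2.8
tcp_pos: [497.9, -126.3, 115.4]
ft_force: [2.8, -11.6, -1.5]
grip_force: 5.9
tcp_pos: [497.9, -126.1, 115.5]
ft_force: [4.0, -18.0, -3.8]
grip_force: 9.1
```

```bash
python3 -m creep '[[[0,10,0,0],[0,30,-10,0],[0,50,-50,0],[0,70,-95,0],[0,85,-115,0],[0,85,-115,0],[0,85,-115,0]]]'
python3 - <<'E'
from station import manip
import numpy as np,cv2
c=manip.camera_model("wrist");s=manip.read_state();im=manip.grab_frame("wrist")
cv2.imwrite("pics/w2.png",im);np.savez("w2.npz",tcp=s["tcp_pos"],R=s["orientation"],**c)
print(s["t"],s["tcp_pos"],s["orientation"].__repr__())
cv2.imwrite("pics/crop2.png",cv2.resize(im[130:260,75:295],None,fx=3.6,fy=3.6,interpolation=cv2.INTER_CUBIC))
E
```

```text
t: 4.65
tcp_pos: [513.3, -204.4, 229.3]
orientation: [[0.98, 0.198, -0.002], [0.198, -0.98, 0.002], [-0.001, -0.002, -1.0]]
ft_force: [-0.6, -0.9, 0.3]
width: -0.2
grip_force: 0.0
4.65 [ 513.32554415 -204.43767855  229.25818792] array([[ 0.98029285,  0.19754405, -0.00150632],
       [ 0.19754663, -0.98029182,  0.00181136],
       [-0.00111881, -0.00207324, -0.99999722]])
```

View pics/crop2.png

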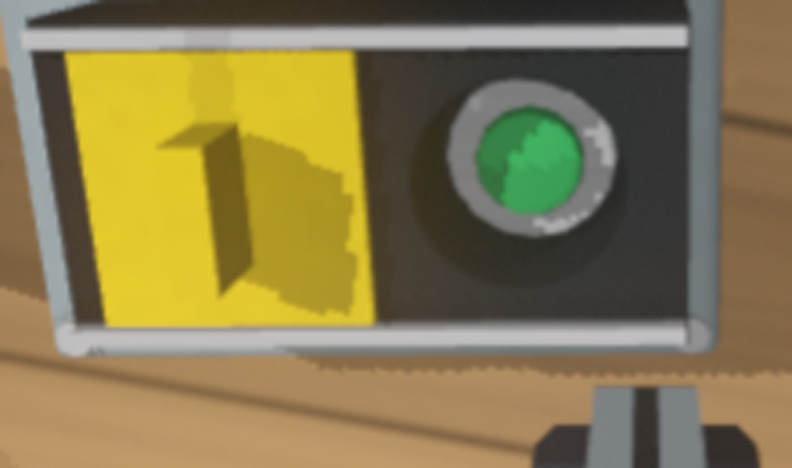

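The shutter is fully open and the well is clear. In the crop the green key centre is (529,160) with edges at x 476/582 and y 105/214. Plate corners are (64,52), (355,52), (375,325), (105,327). The well mouth spans x 410–628, with its bottom at y 288.

Run:
```python
from h import *
d=np.load("w2.npz");c={k:d[k] for k in("camera_matrix","view")};c["k1"]=float(d["k1"])
cr=lambda a:(np.array(a)+.5)/3.6-.5+[75,130]
R=d["R"][:2,:2]
T=lambda a,z:((onz(c,cr(a),z)[:,:2]-d["tcp"][:2])@R).round(1)
for n,a,z in[("key",[(476,160),(582,160),(529,105),(529,214)],82),("mouthL,R",[(410,185),(628,182)],102),("mouthbot",[(520,288)],102),("rails",[(22,38),(686,37),(682,333),(65,335)],107),("plate",[(64,52),(355,52),(375,325),(105,327)],107),("tabtop",[(157,147),(203,147),(219,298)],131)]:
    t=T(a,z);print(n,t.tolist(),t.mean(0))
```

```text
key [[2.1, -42.6], [2.1, -16.0], [16.1, -28.9], [-12.1, -29.7]] [  2.05 -29.3 ]
mouthL,R [[1.2, -55.4], [1.9, -4.1]] [  1.55 -29.75]
mouthbot [[-24.7, -30.3]] [-24.7 -30.3]
rails [[36.4, -138.6], [36.8, 9.1], [-34.4, 8.9], [-35.0, -139.5]] [  0.95  -65.025]
plate [[33.3, -129.7], [33.4, -64.8], [-32.3, -64.9], [-32.9, -129.6]] [  0.375 -97.25 ]
tabtop [[17.5, -101.5], [17.5, -92.0], [-16.2, -92.3]] [  6.26666667 -95.26666667]
```

```bash
python3 -m creep '[[[1,-29.5,0,0],[1,-29.5,45,0],[1,-29.5,90,0],[1,-29.5,120,0],[1,-29.5,138,0],[1,-29.5,143,0],[1,-29.5,143,0]]]'|grep -E "tcp|ft";  python3 -m creep '[[[0,0,2,0],[0,0,4,0],[0,0,6,0],[0,0,6,0]]]'|grep -E "tcp|ft"; python3 -m creep '[[[0,0,2,0],[0,0,4,0],[0,0,4,0]]]'|grep -E "tcp|ft"
```

```text
tcp_pos: [507.4, -174.5, 85.1]
ft_force: [0.2, 0.9, 0.7]
tcp_pos: [509.5, -176.1, 82.0]
ft_force: [1.0, 0.0, 2.2]
tcp_pos: [509.6, -176.1, 77.8]
ft_force: [0.8, 0.3, 3.2]
```

```bash
for i in 1; do python3 -m creep '[[[0,0,1,0],[0,0,2,0],[0,0,2,0],[0,0,2,0]]]'|grep -E "tcp|ft"; python3 -m creep '[[[0,0,1,0],[0,0,2,0],[0,0,2,0],[0,0,2,0]]]'|grep -E "tcp|ft"; done
```

```text
tcp_pos: [509.6, -176.1, 76.0]
ft_force: [0.0, -0.8, 5.5]
tcp_pos: [509.7, -176.1, 75.8]
ft_force: [-4.8, 1.7, 15.3]
```

```bash
python3 -m creep '[[[0,0,-15,0],[0,0,-50,0],[0,0,-90,0],[0,-45,-90,0],[0,-85,-90,0],[0,-91,-90,0],[0,-91,-90,0],[0,-91,-90,0]]]'|grep -E "^t|ft"
python3 - <<'E'
from station import manip
import cv2
im=manip.grab_frame("wrist");cv2.imwrite("pics/w3.png",im)
print(manip.read_state()["tcp_pos"])
E
```

```text
t: 7.7
tcp_pos: [490.8, -87.0, 162.9]
ft_force: [0.6, -0.2, -0.0]
[490.93170957 -87.33373623 162.96764366]
```

View pics/w3.png

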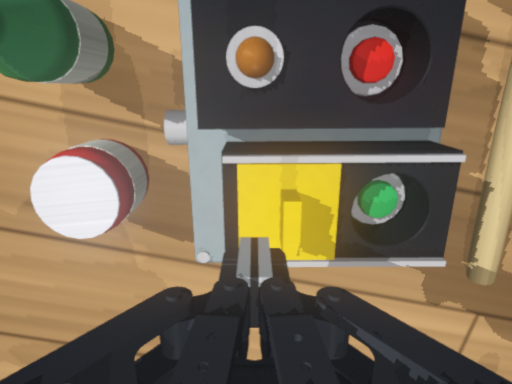

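The key is back up, and the fingers at (254,250) stand on the +y side of the tab (280–302, 200–250). Next I'll descend and push it closed.

```bash
python3 -m creep '[[[0,0,20,0],[0,0,40,0],[0,0,47,0],[0,0,47,0]]]'|grep -E "tcp|ft"; python3 -m creep '[[[0,6,0,0],[0,12,0,0],[0,20,0,0],[0,29,0,0],[0,38,0,0],[0,47,0,0],[0,55,0,0],[0,62,0,0]]]'|grep -E "tcp|ft";python3 -m creep '[[[0,5,0,0],[0,9,0,0],[0,11,0,0],[0,11,0,0]]]'|grep -E "tcp|ft"
```

```text
tcp_pos: [490.1, -87.1, 114.8]
ft_force: [-0.9, 0.3, 0.1]
tcp_pos: [503.9, -148.3, 116.9]
ft_force: [0.8, 2.9, 0.7]
tcp_pos: [505.2, -156.9, 116.5]
ft_force: [-0.3, 6.9, 4.6]
```

```bash
python3 -m creep '[[[0,1,0,0],[0,2,0,0],[0,3,0,0],[0,3,0,0]]]'|grep -E "tcp|ft";python3 -m creep '[[[0,1,0,0],[0,2,0,0],[0,3,0,0],[0,3,0,0]]]'|grep -E "tcp|ft"
```

```text
tcp_pos: [505.3, -157.2, 116.5]
ft_force: [-3.3, 16.9, 7.9]
tcp_pos: [505.3, -157.5, 116.4]
ft_force: [-4.8, 26.4, 12.7]
```

Hard stop reached. I'll back off, go up and verify.

```bash
python3 -m creep '[[[0,-10,0,0],[0,-20,0,0],[0,-20,-40,0],[0,-5,-85,0],[0,20,-115,0],[0,45,-115,0],[0,45,-115,0],[0,45,-115,0]]]'|grep -E "^t|ft"
python3 - <<'E'
from station import manip
import numpy as np,cv2
c=manip.camera_model("wrist");s=manip.read_state();im=manip.grab_frame("wrist")
np.savez("w4.npz",tcp=s["tcp_pos"],R=s["orientation"],**c);cv2.imwrite("pics/w4.png",im)
cv2.imwrite("pics/big4.png",cv2.resize(im,None,fx=1.5,fy=1.5,interpolation=cv2.INTER_CUBIC))
E
```

```text
t: 10.95
tcp_pos: [514.9, -208.4, 230.5]
ft_force: [-0.4, 1.6, -0.2]
```

View pics/big4.png

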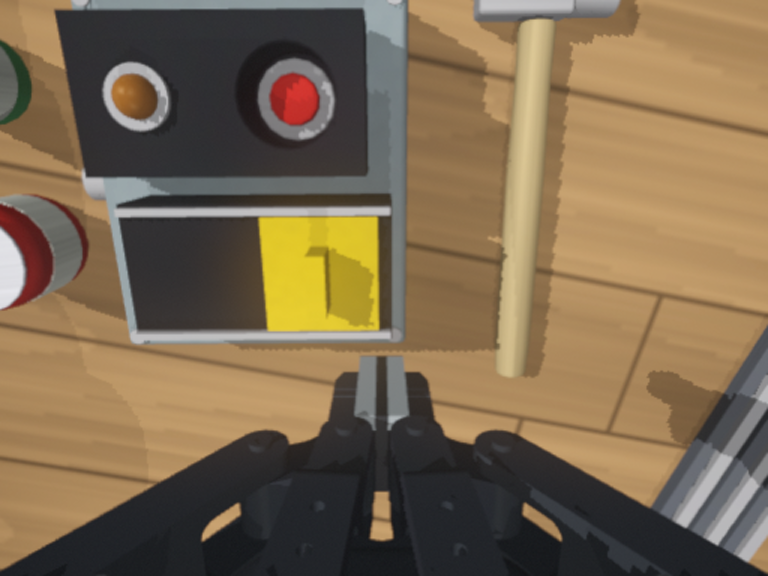

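The shutter's -y edge (379) is about 7 mm from the pod end (391), which is the fully closed position. The well is covered, and the hammer, tin and bottle are undisturbed. The arm is touching nothing.

```bash
python3 -c "
from station import manip
print(manip.sign_off())"
```

```text
the job is handed in; nothing more can be done
None
```

I opened the shutter fully, pressed the green reset key all the way down and let it spring back, then closed the shutter fully and handed the job in after about 11 s of robot time; I have not seen the judging result.

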